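Find the stamped sample crate and push it to the dispatch rail

ROBOT

A 6-joint arm with a two-finger parallel gripper is mounted at the origin on the work surface. World frame = base frame: x ahead of the robot, y to its left, z up, the work surface at z = 0. Lengths are in m, angles in degrees, forces in N, time in s.
With the tool pointing down it reaches from about 0.25 to 0.725 m from the base axis. Payload 9.7 kg.
Tool frame: the origin (TCP) lies on the centre line of the jaws, within the pads' length; the fingertips stand 19 mm ahead of it and the grasp point (between the pads) is the TCP (bot.tcp_to_tips is the z of the fingertips in the tool frame, in m); z points along the fingers, y is the line along which they close (so a half turn about z gives the same grasp; the last joint's range is limited). The gripper opens to 85 mm and grips with 20 to 120 N. Pads are 22 mm wide; open, the fingers measure 114 mm over their backs; the gripper's body (76 mm by 85 mm) begins 54 mm behind the grasp point. The pads swing forward as they close: fully open they stand 13 mm farther back than shut.
Start: joints at [69.213, 4.979, 10.078, 95.1, 0, 90], TCP at [0.195, 0.514, 0.25] pointing down, gripper open.
Joint ranges: [-179.16, 179.16], [-48.56, 103.87], [-65.8, 70.77], [-126.05, 130.52], [-82.76, 87.17], [-180, 180]. Speed limits (degrees/s): [127.2, 127.2, 147.25, 180, 180, 180].

INTERFACE

Orientations are given as [roll, pitch, yaw] about the fixed x, y, z axes, in that order (R = Rz(yaw) Ry(pitch) Rx(roll)).
In Python, from workcell import bot gives the robot as it stands. The module is installed in compiled form; this text tells all that it offers.
- The arm moves only by the tool play_rows, never from a script. Its argument "increments" is a list of rows, each an object with "slide": the shift along the tool's x, y, z in mm, a list of three; "angular": the turn, a rotation vector about the tool's x, y, z in degrees, a list of three; "claw": the opening, from -1 (shut) to 1 (fully open). In form: [{"slide": [x, y, z], "angular": [rx, ry, rz], "claw": claw}, ...]. A call has 1 to 8 rows; each row shifts and turns the commanded pose from where the row before left it, along the tool's axes as they then stand; what a row does not reach is not made up. A row lasts 1/10 s, in which the tool goes at most 50 mm and 8.59 degrees, less where a joint would pass 70% of its speed; a pose out of reach is approached as far as the arm can. A call is refused whole if a number of a shift passes 50 or a number of a turn 8.59, either way. A call with a gripper value outside its range is refused whole. The fingers move at their own pace and stop on an object; "squeeze" is the grip in N (left out, the last holds). Time passes only in rows, so rows that do not move let the fingers close. It gives the time, the measured TCP pose, the force, the opening and the grip force at its end, in the units of the state.
- bot.get_obs(): the state, without advancing time (a new reading comes with each control period).
- bot.camera(name): name is "scene" or "top" or "wrist"; returns the picture (400x640x3 uint8, red, green, blue); there is no depth.
- bot.camera_info(name): a dict with "fovy" (degrees; the focal length in pixels is half the picture's height over the tangent of half this angle, whatever the lens; pixels are square), "cx", "cy" (the principal point, pixels), "R" (3x3) and "t" (3): a world point X has camera coordinates R X + t. Camera axes: x right, y down, z forward; pixel columns grow to the right and rows downward; lengths in m; the calibration is good to about 2 mm. The wrist camera is an equidistant fisheye: a pixel r from the principal point sees the ray r / f radians off the axis. A picture is of the moment at which its call begins: read the wrist's pose just before it. camera_info takes no time and is no camera call; for the wrist camera it gives the pose at the moment of the call.
- bot.job_done(): hands the job in; it is judged then, once.
The state is a dict: "time": time; "q": joint angles; "qd": joint speeds; "joint_efforts": joint torques, N m; "ee_pos": TCP position; "tcp_rot": TCP orientation; "wrist_force": force on the tool from outside, world axes, zero at the start; "torque": the same for the moment, N m; "opening": finger opening in m; "grasp_force": force on a finger pad.
Only numpy, scipy, OpenCV 4.12 (cv2) and the standard library are available. Lean on these libraries where they do the work, as an engineer would, in place of code of your own. Each camera call takes 0.05 s, during which the arm holds its last target. There are 200 camera calls.

TASK

Check the undersides of the two sample crates: with the fingertips, tip first the crate on the robot's left and then the one on its right back towards the robot until it rests on its leaning front board and its underside shows, and each time let it down gently, not dropped, to stand where it was. One of them bears a round stamp underneath: once both stand flat again, push that one along the bench, away from the robot, until its far side lies flush against the metal dispatch rail, and leave the other crate in its place. Never lift or carry a crate or tip it right over, leave the bottle, jar and dish alone, and finish clear of everything.

Things in the scene. Friction and masses are not known exactly. Their poses are not given: they have to be found in the camera images.
- crate_a: One of two: plywood crate, base 110 mm deep (own x) by 160 wide (own y), low far and side walls 40 high, all wood 8 thick; its near side is a taller front board that leans out 30 degrees towards the robot from the near bottom edge, 80 long (rim 73 up, 40 out). Inside: jars wedged fast, 43 high; a clear gap of 36 mm by the far wall. Origin: underside centre; x away from robot. About 0.6 kg.
- crate_b: The other crate, same in all; which is on the left varies; yaw within 0.2 rad. Pressed down and back near the top of its leaning front board (inner face), a crate turns on its near bottom edge until that board lies flat on the bench, 60 degrees up, far side high; once let go it swings back down by itself, so follow it down. Bench friction about 0.6. Inside of far wall, low down, is good to push on.
- crate_a_near (a point): Middle of crate_a's near bottom edge (the one towards the robot), 55 mm from its origin along own -x.
- crate_a_far (a point): Middle of crate_a's far bottom edge, 55 mm from its origin along own +x.
- crate_b_near (a point): Middle of crate_b's near bottom edge, 55 mm from its origin along own -x.
- crate_b_far (a point): Middle of crate_b's far bottom edge, 55 mm from its origin along own +x.
- stamp (a point): Centre of the stamp, a black ring of 80 mm outside diameter with a black dot of 30 mm in it, in the centre of the underside of one of the crates; the other underside is bare plywood. Out of sight until that crate is tipped, when the underside looks away from the robot and this point rises (48 mm at 60 degrees).
- rail: Dispatch rail: aluminium bar fixed to the bench beyond the crates, 640 mm long (own y), 20 mm deep (own x), 15 mm high, with a flat black rubber strip behind it. Origin: centre of its underside; own x points away from the robot (turned by at most 0.08 rad), so the face to push against is 10 mm from the origin along own -x.
- bottle: Bystander: amber glass bottle with orange cap, 66 mm diameter, 170 mm high, at the robot's left. Origin: centre of its underside.
- jar: Bystander: clear jar with white cap, 60 mm diameter, 80 mm high, at the robot's right. Origin: centre of its underside.
- dish: Bystander: white plastic bowl, 120 mm across, 45 mm high, at the robot's right. Origin: centre of its underside.
Not all that is in view belongs to the job. What is shaped like the crate_b but yellow is not meant.

How it is judged (in metres and radians):
On the way, in this order (a step that is already met when the one before it is completed fails the run):
1. the crate on the robot's left is tipped back on its near bottom edge by more than 0.85 rad (49 degrees), the other standing flat (((angle between crate_a's own z axis and vertical above 0.85 rad and height (world z) of crate_a_near below 0.015 m and height (world z) of crate_a_far above 0.06 m and angle between crate_b's own z axis and vertical below 0.1 rad and y of crate_a in the frame of crate_b above 0 m) or (angle between crate_b's own z axis and vertical above 0.85 rad and height (world z) of crate_b_near below 0.015 m and height (world z) of crate_b_far above 0.06 m and angle between crate_a's own z axis and vertical below 0.1 rad and y of crate_b in the frame of crate_a above 0 m))), for 0.2 s.
2. then the crate on the robot's right is tipped up in the same way, the left one standing flat again (((angle between crate_a's own z axis and vertical above 0.85 rad and height (world z) of crate_a_near below 0.015 m and height (world z) of crate_a_far above 0.06 m and angle between crate_b's own z axis and vertical below 0.1 rad and y of crate_a in the frame of crate_b below 0 m) or (angle between crate_b's own z axis and vertical above 0.85 rad and height (world z) of crate_b_near below 0.015 m and height (world z) of crate_b_far above 0.06 m and angle between crate_a's own z axis and vertical below 0.1 rad and y of crate_b in the frame of crate_a below 0 m))), for 0.2 s.
3. both crates stand flat on the bench again, the stamped one still more than 20 mm from the rail (angle between each of crate_a, crate_b's own z axis and vertical below 0.06 rad and x of crate_a_far in the frame of rail below -0.03 m), for 0.2 s.
At the end, for the whole second after the job is handed in: The stamped crate stands flat on the bench, at rest, its far side within 8 mm of the rail's near face and parallel to it within 0.08 rad (4.5 degrees); the other crate stands flat, within 60 mm of where it started (angle between each of crate_a, crate_b's own z axis and vertical below 0.06 rad and x of crate_a_far in the frame of rail between -0.018 and -0.004 m and y of crate_a in the frame of rail between -0.32 and 0.32 m and angle between the x axis of crate_a and the x axis of rail, either way round below 0.08 rad and height (world z) of each of crate_a, crate_b below 0.006 m and distance of crate_b from where it was at the start of the episode below 0.06 m and linear speed of each of crate_a, crate_b below 0.02 m/s); the robot touches nothing.
It fails at once if crate_a is lifted or carried: near and far bottom edges both more than 20 mm above the bench (height (world z) of each of crate_a_near, crate_a_far above 0.02 m).
It fails at once if crate_b is lifted or carried: near and far bottom edges both more than 20 mm above the bench (height (world z) of each of crate_b_near, crate_b_far above 0.02 m).
It fails at once if a crate is tipped right over (more than 1.4 rad) (angle between any of crate_a, crate_b's own z axis and vertical above 1.4 rad).
It fails at once if a crate is dropped or flung instead of let down gently (turns faster than 4 rad/s while tipped by more than 0.15 rad) ((angular speed of crate_a above 4 rad/s and angle between crate_a's own z axis and vertical above 0.15 rad) or (angular speed of crate_b above 4 rad/s and angle between crate_b's own z axis and vertical above 0.15 rad)).
It fails at once if the bottle, jar or dish is moved by more than 20 mm (distance of any of bottle, jar, dish from where it was at the start of the episode above 0.02 m).
It also fails if it takes over 72 s, if anything falls off the work surface, if the arm or the gripper's body presses on something with over 40 N, if the wrist force passes 120 N, or if a joint passes its speed limit or range.

## Working session

There is one attempt and no reset: what is moved stays moved. The work goes in short steps, Python scripts to look and compute and a tool call to move; the robot and the scene stay as the last step left them, time stands still between calls to the robot, and variables do not carry over. Pictures are saved under pics/ and viewed, at most 10 in all, crops included, and the job is handed in when it is done.

Besides the shell and the picture viewer there is one more tool, called after "Request:" as a command line: name --argument value ..., lists and objects as JSON in quotes. play_rows: Moves the arm, as the interface text tells. Its arguments: {"type":"object","properties":{"increments":{"type":"array"},"squeeze":{"type":"number"}},"required":["increments"]}

```bash
mkdir -p pics
python3 - <<'E'
from workcell import bot
import cv2,numpy as np
a=bot.camera("scene");b=bot.camera("top")
cv2.imwrite("pics/s0.png",a[:,:,::-1]);cv2.imwrite("pics/t0.png",b[:,:,::-1])
for n in("scene","top"):print(n,bot.camera_info(n))
o=bot.get_obs();print(o)
E
```

```text
scene {'fovy': 52.779049123492534, 'cx': 317.0161014838167, 'cy': 197.21642754737795, 'R': array([[-0.33071354,  0.94371347, -0.00578317],
       [ 0.70114133,  0.24159592, -0.67084443],
       [-0.63168773, -0.22591216, -0.74157556]]), 't': array([ 0.17735414, -0.32223142,  1.51453544])}
top {'fovy': 57.85919728557341, 'cx': 320.59022665925454, 'cy': 196.23146273272, 'R': array([[-0.0311811 , -0.9992726 , -0.0219548 ],
       [-0.99446612,  0.03322089, -0.09966696],
       [ 0.10032382,  0.01872558, -0.99477861]]), 't': array([0.02498642, 0.48437777, 0.96992583])}
{'time': 0.1, 'q': array([ 6.92120927e+01,  5.00753300e+00,  1.00377853e+01,  9.51002491e+01,
       -6.65417254e-04,  8.99999096e+01]), 'qd': array([-0.01670238, -0.12831801,  0.04860077, -0.01256777, -0.01795375,
        0.0281946 ]), 'joint_efforts': array([ 2.91503766e-04, -5.21558475e+01,  4.65654266e+01,  1.60783710e-02,
        3.56472697e-05,  3.41375141e-05]), 'ee_pos': array([0.19513379, 0.51401142, 0.24964712]), 'tcp_rot': array([-1.79930003e+02,  6.65306373e-04,  1.59212184e+02]), 'wrist_force': array([-0.17082654,  0.14387684,  0.18234393]), 'torque': array([-0.01401632,  0.04086772,  0.04970545]), 'grasp_force': 0.0, 'opening': 0.08552063464169114}
```

View pics/t0.png

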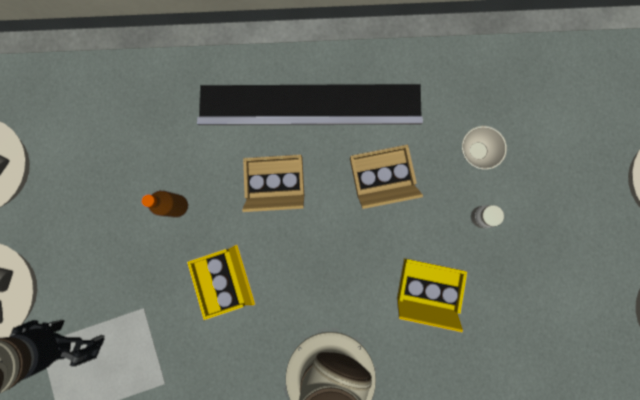

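View pics/s0.png

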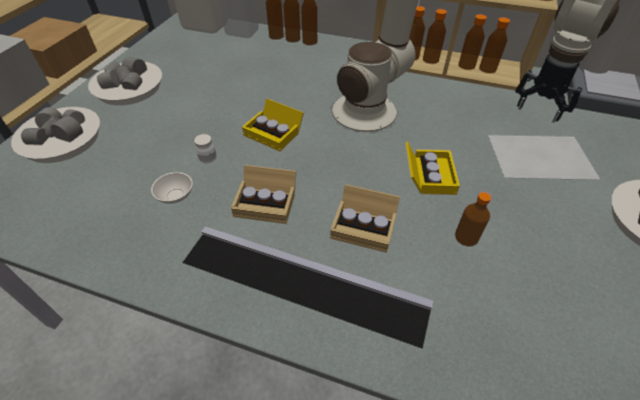

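The top view has the plywood crates at (274,182), on the left, and (386,176), on the right. The two yellow ones at (221,283) and (433,295) are decoys. The rail's near face is at row ~123, columns 198–422. The scene view agrees. Next I'll confirm with one enlarged crop.

Run:
```python
import cv2
a=cv2.imread("pics/t0.png")[105:220,230:430]
cv2.imwrite("pics/c0.png",cv2.resize(a,None,fx=4,fy=4,interpolation=cv2.INTER_CUBIC))
```

```text
(no output)
```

View pics/c0.png

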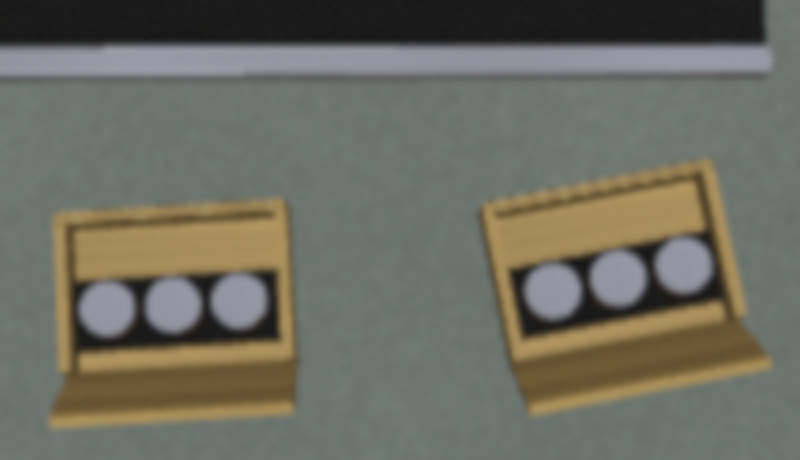

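The crop shows two plywood crates, 3 jars each, with plain front boards towards the robot. I read their corners in it: the left far wall spans (54,213)–(286,199) and its rim (51,427)–(293,413). The right far wall spans (483,204)–(712,159) and its rim (530,413)–(772,367). The rail's foot runs along row ~75. Both match the description, unlike the yellow crates.

```bash
cat > h.py <<'E'
from workcell import bot
import numpy as np
from scipy.optimize import least_squares
def proj(n,X,info=None):
    i=info or bot.camera_info(n); f=200/np.tan(np.radians(i["fovy"])/2)
    c=np.atleast_2d(X)@i["R"].T+i["t"]
    if n=="wrist":
        r=np.hypot(c[:,0],c[:,1]); th=np.arctan2(r,c[:,2]); k=f*th/np.maximum(r,1e-9)
        return np.c_[i["cx"]+k*c[:,0],i["cy"]+k*c[:,1]]
    return np.c_[i["cx"]+f*c[:,0]/c[:,2],i["cy"]+f*c[:,1]/c[:,2]]
def W(p,L):
    c,s=np.cos(p[2]),np.sin(p[2]);L=np.asarray(L)
    return np.c_[p[0]+c*L[:,0]-s*L[:,1],p[1]+s*L[:,0]+c*L[:,1],L[:,2]]
def fit(n,L,px,p0):
    px=np.array(px,float)
    r=least_squares(lambda p:(proj(n,W(p,L))-px).ravel(),p0); return r.x,r.fun.reshape(-1,2)
E
python3 - <<'E'
from h import *
L=[(.055,.08,.04),(.055,-.08,.04),(-.095,.08,.069),(-.095,-.08,.069)]
c=lambda P:[(230+u/4,105+v/4) for u,v in P]
for P in([(54,213),(286,199),(51,427),(293,413)],[(483,204),(712,159),(530,413),(772,367)]):
    p,r=fit("top",L,c(P),[.5,0,0]);print(p.round(4),r.round(1).tolist())
for z in (0,.015):
    p,r=fit("top",[(-.01,.32,z),(-.01,-.32,z)],[(198,123.5),(422.5,123.2)],[.6,0,0]);print("rail",p.round(4),r.round(1).tolist())
i=bot.camera_info("top");print(-i["R"].T@i["t"])
for n,X in(("b",[.0,0,0]),):pass
# rough bystander positions
for n,px,z in(("bottle",(148,201),.17),("dish",(484,147),.045),("jar",(493,216),.08),("ydec1",(221,283),.03),("ydec2",(433,295),.03)):
    r=least_squares(lambda p:(proj("top",[[p[0],p[1],z]])-px).ravel(),[.5,0]);print(n,r.x.round(3))
i=bot.camera_info("wrist");print(i); o=bot.get_obs();print(o["ee_pos"],o["tcp_rot"])
E
```

```text
[0.5428 0.1365 0.0233] [[-0.1, -0.3], [-0.0, -0.1], [-0.1, 0.1], [0.2, 0.2]]
[ 0.5505 -0.164   0.1599] [[-0.2, -0.4], [0.1, -0.4], [0.1, 0.5], [-0.1, 0.3]]
rail [ 0.7089  0.0347 -0.0365] [[1.1, 0.0], [-1.1, 0.0]]
rail [ 0.7044  0.0342 -0.0366] [[-0.6, -0.0], [0.6, -0.0]]
[ 0.38516972 -0.00928564  1.0136865 ]
bottle [0.473 0.415]
dish [ 0.602 -0.436]
jar [ 0.414 -0.43 ]
ydec1 [0.259 0.284]
ydec2 [ 0.212 -0.28 ]
{'fovy': 65.70646984690485, 'cx': 317.29415713864825, 'cy': 198.89007167300906, 'R': array([[ 3.55880429e-01,  9.34531382e-01, -4.65922607e-04],
       [ 8.85864498e-01, -3.37188638e-01,  3.18665833e-01],
       [ 2.97646117e-01, -1.13819678e-01, -9.47867011e-01]]), 't': array([-0.54905749, -0.03966644,  0.38040793])}
[0.19513379 0.51401142 0.24964712] [-1.79930003e+02  6.65306373e-04  1.59212184e+02]
```

Fits hold to under 0.5 px: left crate at (0.543,0.137) with yaw 1.3°, right crate at (0.551,−0.164) with yaw 9.2°. The rail face is near x≈0.70 with yaw −2.1°. Next is a planner that turns tip paths into tool increments.

```bash
cat >> h.py <<'E'
from scipy.spatial.transform import Rotation as Ro, Slerp
LEFT=np.array([.5428,.1365,.0233]); RIGHT=np.array([.5505,-.164,.1599])
def orient(yaw,tilt):  # tool down, camera side to the robot, fingers leaning away by tilt deg
    return Ro.from_euler("z",yaw)*Ro.from_euler("xyz",[180,0,180],degrees=True)*Ro.from_euler("y",-tilt,degrees=True)
def corner_pose(p,u,z,tilt=15,v=0,tip=.019,half=.011):
    """TCP pose putting the fingertips' robot-side corner at (u,z) from crate p's near bottom edge"""
    R=orient(p[2],tilt); w=W(p,[(u-.055,v,z)])[0]
    return w-R.apply([half,0,tip]),R
def arc(p,th,off=0,s=.072,**k):
    th=np.radians(th); q=s*np.array([-.5,.866])+(.008+off)*np.array([.866,.5])
    return corner_pose(p,q[0]*np.cos(th)-q[1]*np.sin(th),q[0]*np.sin(th)+q[1]*np.cos(th),**k)
def plan(poses,start=None,claw=-1):
    """one row per pose"""
    o=bot.get_obs(); x,R=start or (o["ee_pos"],Ro.from_euler("xyz",o["tcp_rot"],degrees=True))
    out=[]
    for t,T in poses:
        s=np.round(R.inv().apply(t-x)*1000,1); a=np.round((R.inv()*T).as_rotvec(degrees=True),1)
        x=x+R.apply(s/1000); R=R*Ro.from_rotvec(a,degrees=True); out.append((s,a))
    for i,(s,a) in enumerate(out):
        print(i%8,s.tolist(),a.tolist())
    return x,R
def line(t,T,n,start=None):
    o=bot.get_obs(); x,R=start or (o["ee_pos"],Ro.from_euler("xyz",o["tcp_rot"],degrees=True))
    f=np.arange(1,n+1)/n; S=Slerp([0,1],Ro.concatenate([R,T]))
    return [(x+(t-x)*k,S(k)) for k in f]
E
python3 - <<'E'
from h import *
t,T=arc(LEFT,0,.02);up=t+[0,0,.15];print(t,up)
s=plan(line(up,T,16)); plan(line(t,T,6,s),s)
E
```

```text
[0.48177219 0.13507779 0.0975516 ] [0.48177219 0.13507779 0.2475516 ]
0 [-25.2, -15.8, 0.2] [-0.2, -0.9, -1.4]
1 [-24.7, -16.4, 0.4] [-0.2, -1.0, -1.3]
2 [-24.4, -16.9, 0.9] [-0.2, -0.9, -1.4]
3 [-23.9, -17.6, 1.2] [-0.1, -0.9, -1.4]
4 [-23.5, -18.1, 1.5] [-0.2, -0.9, -1.4]
5 [-23.0, -18.7, 1.8] [-0.2, -1.0, -1.3]
6 [-22.5, -19.2, 2.2] [-0.2, -0.9, -1.4]
7 [-22.0, -19.8, 2.4] [-0.2, -0.9, -1.4]
0 [-21.5, -20.3, 2.7] [-0.2, -0.9, -1.4]
1 [-20.9, -20.9, 2.9] [-0.2, -1.0, -1.3]
2 [-20.5, -21.3, 3.3] [-0.1, -0.9, -1.4]
3 [-19.8, -21.8, 3.5] [-0.2, -0.9, -1.4]
4 [-19.2, -22.3, 3.8] [-0.2, -0.9, -1.4]
5 [-18.6, -22.8, 4.0] [-0.2, -1.0, -1.3]
6 [-18.1, -23.3, 4.2] [-0.2, -0.9, -1.4]
7 [-17.3, -23.6, 4.4] [-0.2, -0.9, -1.4]
0 [6.5, -0.0, 24.2] [0.0, -0.0, 0.0]
1 [6.4, -0.0, 24.1] [0.0, -0.0, 0.0]
2 [6.5, -0.0, 24.2] [0.0, -0.0, 0.0]
3 [6.4, -0.1, 24.1] [0.0, -0.0, 0.0]
4 [6.5, 0.0, 24.2] [0.0, -0.0, 0.0]
5 [6.4, 0.0, 24.1] [0.0, -0.0, 0.0]
```

Request:
play_rows --increments '[{"slide": [-25.2, -15.8, 0.2], "angular": [-0.2, -0.9, -1.4], "claw": -1}, {"slide": [-24.7, -16.4, 0.4], "angular": [-0.2, -1.0, -1.3], "claw": -1}, {"slide": [-24.4, -16.9, 0.9], "angular": [-0.2, -0.9, -1.4], "claw": -1}, {"slide": [-23.9, -17.6, 1.2], "angular": [-0.1, -0.9, -1.4], "claw": -1}, {"slide": [-23.5, -18.1, 1.5], "angular": [-0.2, -0.9, -1.4], "claw": -1}, {"slide": [-23, -18.7, 1.8], "angular": [-0.2, -1.0, -1.3], "claw": -1}, {"slide": [-22.5, -19.2, 2.2], "angular": [-0.2, -0.9, -1.4], "claw": -1}, {"slide": [-22, -19.8, 2.4], "angular": [-0.2, -0.9, -1.4], "claw": -1}]'

```text
time: 0.9
ee_pos: [0.339, 0.3237, 0.2487]
tcp_rot: [179.3, 7.5, 170.3]
wrist_force: [0.2, 0.9, -0.2]
opening: -0.0001
grasp_force: 0.0
```

Request:
play_rows --increments '[{"slide": [-21.5, -20.3, 2.7], "angular": [-0.2, -0.9, -1.4], "claw": -1}, {"slide": [-20.9, -20.9, 2.9], "angular": [-0.2, -1.0, -1.3], "claw": -1}, {"slide": [-20.5, -21.3, 3.3], "angular": [-0.1, -0.9, -1.4], "claw": -1}, {"slide": [-19.8, -21.8, 3.5], "angular": [-0.2, -0.9, -1.4], "claw": -1}, {"slide": [-19.2, -22.3, 3.8], "angular": [-0.2, -0.9, -1.4], "claw": -1}, {"slide": [-18.6, -22.8, 4], "angular": [-0.2, -1.0, -1.3], "claw": -1}, {"slide": [-18.1, -23.3, 4.2], "angular": [-0.2, -0.9, -1.4], "claw": -1}, {"slide": [-17.3, -23.6, 4.4], "angular": [-0.2, -0.9, -1.4], "claw": -1}]'

```text
time: 1.7
ee_pos: [0.4822, 0.1341, 0.2476]
tcp_rot: [179.9, 15.0, -178.6]
wrist_force: [0.2, 0.6, -0.6]
opening: -0.0001
grasp_force: 0.0
```

Run:
```python
from h import *
import cv2
o=bot.get_obs();print(o["ee_pos"],o["tcp_rot"],o["opening"])
i=bot.camera_info("wrist"); a=bot.camera("wrist")[:,:,::-1].copy()
for n,p in(("L",LEFT),("R",RIGHT)):
    for q in proj("wrist",W(p,[(.055,.08,.04),(.055,-.08,.04),(-.095,.08,.069),(-.095,-.08,.069),(-.088,.08,.073),(-.088,-.08,.073)]),i):
        cv2.circle(a,tuple(int(round(v)) for v in q),2,(0,0,255),-1)
cv2.imwrite("pics/w1.png",a)
t,T=arc(LEFT,0,.02)
s=plan(line(t,T,8));
```

```text
[0.48222868 0.13414139 0.24758678] [ 179.92473818   15.01907634 -178.6064903 ] -0.0001329908191168644
0 [5.1, 0.4, 18.0] [0.0, 0.0, 0.0]
1 [5.1, 0.4, 18.1] [0.0, 0.0, 0.0]
2 [5.2, 0.4, 18.0] [0.0, 0.0, 0.0]
3 [5.1, 0.5, 18.0] [0.0, 0.1, 0.0]
4 [5.1, 0.4, 18.0] [0.0, -0.0, 0.1]
5 [5.1, 0.4, 18.1] [0.0, -0.0, -0.0]
6 [5.1, 0.4, 18.0] [0.0, -0.0, -0.0]
7 [5.1, 0.4, 18.1] [0.0, 0.0, -0.0]
```

View pics/w1.png

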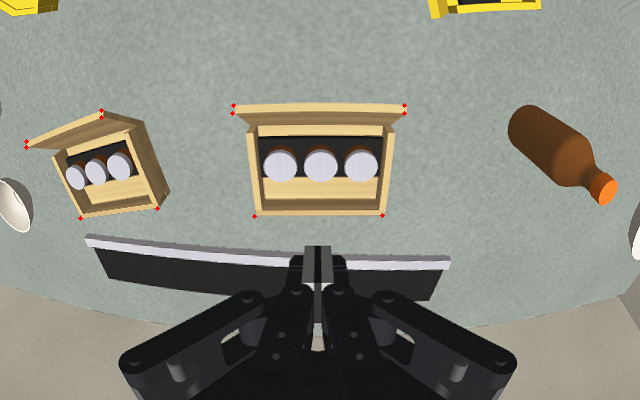

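The wrist view confirms the fits: the projected corners lie on both crates, the left rim at (232–405,110) and its far wall at row 215. Now I'll descend and plan the arc.

Request:
play_rows --increments '[{"slide": [5.1, 0.4, 18], "angular": [0, 0, 0], "claw": -1}, {"slide": [5.1, 0.4, 18], "angular": [0, 0, 0], "claw": -1}, {"slide": [5.1, 0.4, 18], "angular": [0, 0, 0], "claw": -1}, {"slide": [5.1, 0.4, 18], "angular": [0, 0, 0], "claw": -1}, {"slide": [5.1, 0.4, 18], "angular": [0, 0, 0], "claw": -1}, {"slide": [5.1, 0.4, 18], "angular": [0, 0, 0], "claw": -1}, {"slide": [5.1, 0.4, 18], "angular": [0, 0, 0], "claw": -1}, {"slide": [5.1, 0.4, 18], "angular": [0, 0, 0], "claw": -1}]'

```text
time: 2.55
ee_pos: [0.4792, 0.1386, 0.0971]
tcp_rot: [179.9, 15.0, -178.7]
wrist_force: [0.4, -0.2, 0.3]
opening: 0.0
grasp_force: 0.0
```

Run:
```python
from h import *
o=bot.get_obs();print(o["ee_pos"],o["wrist_force"],arc(LEFT,0,.02)[0])
P=[arc(LEFT,0,d) for d in(.015,.01,.005,0,-.0015)]+[arc(LEFT,th,-.0015) for th in np.linspace(0,58,20)[1:]]
plan(P)
```

```text
[0.47923359 0.13863187 0.09710869] [ 0.43388417 -0.22985805  0.28225769] [0.48177219 0.13507779 0.0975516 ]
0 [2.3, -3.6, 1.5] [0.1, -0.0, -0.0]
1 [4.9, -0.0, 1.3] [-0.0, -0.0, -0.0]
2 [4.8, -0.0, 1.3] [-0.0, -0.0, -0.0]
3 [4.8, -0.0, 1.3] [-0.0, -0.0, -0.0]
4 [1.5, -0.0, 0.4] [-0.0, -0.0, -0.0]
5 [3.8, -0.0, 0.7] [-0.0, -0.0, -0.0]
6 [3.7, -0.0, 1.0] [-0.0, -0.0, -0.0]
7 [3.7, -0.0, 1.2] [-0.0, -0.0, -0.0]
0 [3.6, -0.0, 1.3] [-0.0, -0.0, -0.0]
1 [3.5, -0.0, 1.6] [-0.0, -0.0, -0.0]
2 [3.4, -0.0, 1.7] [-0.0, -0.0, -0.0]
3 [3.4, -0.0, 1.9] [-0.0, -0.0, -0.0]
4 [3.2, -0.0, 2.1] [-0.0, -0.0, -0.0]
5 [3.1, -0.0, 2.2] [-0.0, -0.0, -0.0]
6 [3.0, -0.0, 2.4] [-0.0, -0.0, -0.0]
7 [2.9, -0.0, 2.6] [-0.0, -0.0, -0.0]
0 [2.7, -0.0, 2.7] [-0.0, -0.0, -0.0]
1 [2.6, -0.0, 2.9] [-0.0, -0.0, -0.0]
2 [2.4, -0.0, 3.0] [-0.0, -0.0, -0.0]
3 [2.3, -0.0, 3.1] [-0.0, -0.0, -0.0]
4 [2.1, -0.0, 3.3] [-0.0, -0.0, -0.0]
5 [1.9, -0.0, 3.3] [-0.0, -0.0, -0.0]
6 [1.7, -0.0, 3.4] [-0.0, -0.0, -0.0]
7 [1.5, -0.0, 3.6] [-0.0, -0.0, -0.0]
```

Request:
play_rows --increments '[{"slide": [2.3, -3.6, 1.5], "angular": [0, 0, 0], "claw": -1}, {"slide": [4.9, 0, 1.3], "angular": [0, 0, 0], "claw": -1}, {"slide": [4.8, 0, 1.3], "angular": [0, 0, 0], "claw": -1}, {"slide": [4.8, 0, 1.3], "angular": [0, 0, 0], "claw": -1}, {"slide": [1.5, 0, 0.4], "angular": [0, 0, 0], "claw": -1}, {"slide": [3.8, 0, 0.7], "angular": [0, 0, 0], "claw": -1}, {"slide": [3.7, 0, 1.0], "angular": [0, 0, 0], "claw": -1}, {"slide": [3.7, 0, 1.2], "angular": [0, 0, 0], "claw": -1}]'

```text
time: 3.35
ee_pos: [0.4536, 0.1346, 0.0827]
tcp_rot: [179.9, 15.1, -178.7]
wrist_force: [1.4, -0.1, 5.2]
opening: -0.0002
grasp_force: 2.0
```

Run:
```python
from h import *
import cv2
a=bot.camera("scene")[:,:,::-1][140:290,210:430]
cv2.imwrite("pics/s1.png",cv2.resize(a,None,fx=3,fy=3))
o=bot.get_obs();print(o["ee_pos"],o["wrist_force"],arc(LEFT,9.2,-.0015)[0])
```

```text
[0.45290386 0.1345631  0.08215506] [0.96952935 0.14814098 4.06410633] [0.45306315 0.13440875 0.08110196]
```

View pics/s1.png

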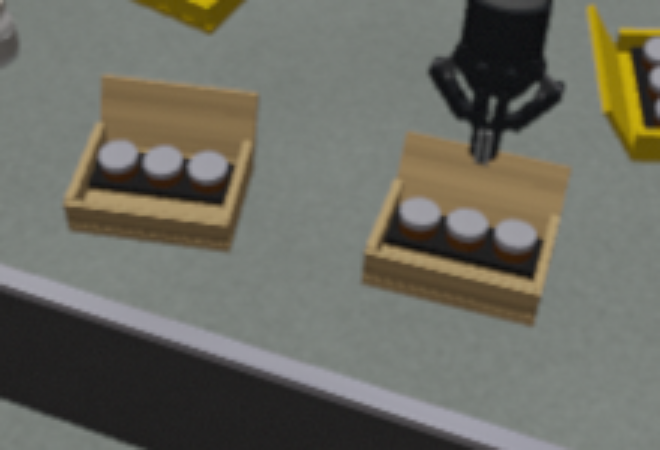

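The shut tips bear on the middle of the left crate's front board, at (485,155) in the enlarged view, with 4 N of upward force. Continuing the arc.

Request:
play_rows --increments '[{"slide": [3.6, 0, 1.3], "angular": [0, 0, 0], "claw": -1}, {"slide": [3.5, 0, 1.6], "angular": [0, 0, 0], "claw": -1}, {"slide": [3.4, 0, 1.7], "angular": [0, 0, 0], "claw": -1}, {"slide": [3.4, 0, 1.9], "angular": [0, 0, 0], "claw": -1}, {"slide": [3.2, 0, 2.1], "angular": [0, 0, 0], "claw": -1}, {"slide": [3.1, 0, 2.2], "angular": [0, 0, 0], "claw": -1}, {"slide": [3.0, 0, 2.4], "angular": [0, 0, 0], "claw": -1}, {"slide": [2.9, 0, 2.6], "angular": [0, 0, 0], "claw": -1}]'

```text
time: 4.2
ee_pos: [0.4319, 0.134, 0.0597]
tcp_rot: [179.9, 15.0, -178.7]
wrist_force: [-1.0, 0.4, 3.7]
opening: -0.0001
grasp_force: 1.6
```

Run:
```python
from h import *
import cv2
a=bot.camera("scene")[:,:,::-1][140:290,210:430]
cv2.imwrite("pics/s2.png",cv2.resize(a,None,fx=3,fy=3))
o=bot.get_obs();print(o["ee_pos"],o["wrist_force"],arc(LEFT,33.6,-.0015)[0])
```

```text
[0.43147844 0.13391937 0.05906152] [0.49841082 0.52902933 2.7044451 ] [0.43193748 0.13391644 0.05903384]
```

View pics/s2.png

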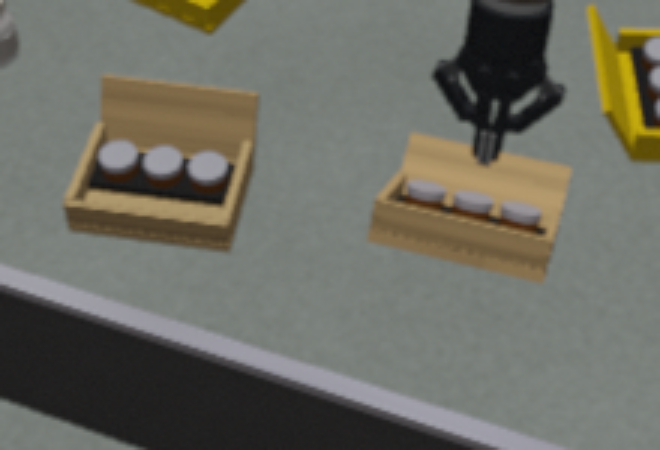

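The left crate is tipping cleanly, to about 30°: its far wall has risen to (460,240) and the tips haven't slipped on the board. Continuing to about 58°.

Request:
play_rows --increments '[{"slide": [2.7, 0, 2.7], "angular": [0, 0, 0], "claw": -1}, {"slide": [2.6, 0, 2.9], "angular": [0, 0, 0], "claw": -1}, {"slide": [2.4, 0, 3.0], "angular": [0, 0, 0], "claw": -1}, {"slide": [2.3, 0, 3.1], "angular": [0, 0, 0], "claw": -1}, {"slide": [2.1, 0, 3.3], "angular": [0, 0, 0], "claw": -1}, {"slide": [1.9, 0, 3.3], "angular": [0, 0, 0], "claw": -1}, {"slide": [1.7, 0, 3.4], "angular": [0, 0, 0], "claw": -1}, {"slide": [1.5, 0, 3.6], "angular": [0, 0, 0], "claw": -1}]'

```text
time: 5.05
ee_pos: [0.4221, 0.1338, 0.0308]
tcp_rot: [179.9, 15.0, -178.7]
wrist_force: [-0.9, -0.3, 1.8]
opening: -0.0
grasp_force: 0.7
```

Request:
play_rows --increments '[{"slide": [0.2, 0, 1.0], "angular": [0, 0, 0], "claw": -1}, {"slide": [0, 0, 0], "angular": [0, 0, 0], "claw": -1}, {"slide": [0, 0, 0], "angular": [0, 0, 0], "claw": -1}]'

```text
time: 5.35
ee_pos: [0.4224, 0.1338, 0.0303]
tcp_rot: [179.9, 15.0, -178.7]
wrist_force: [-1.0, -0.7, 1.7]
opening: 0.0003
grasp_force: 0.7
```

Run:
```python
from h import *
import cv2
a=bot.camera("scene")[:,:,::-1][140:290,210:430]
cv2.imwrite("pics/s3.png",cv2.resize(a,None,fx=3,fy=3))
o=bot.get_obs();print(o["ee_pos"],o["wrist_force"],arc(LEFT,58,-.0015)[0])
P=[arc(LEFT,th,0) for th in np.linspace(58,0,21)[1:]]+[arc(LEFT,0,d) for d in(.003,.008,.014,.02)]
plan(P)
```

```text
[0.42242701 0.13385709 0.03040261] [-0.69580007 -0.06770604  1.65575779] [0.42181264 0.13368048 0.0302073 ]
0 [-1.3, -0.2, -4.7] [0.1, 0.0, -0.0]
1 [-1.7, 0.0, -3.3] [-0.0, 0.0, -0.0]
2 [-1.9, 0.0, -3.1] [-0.0, 0.0, -0.0]
3 [-2.0, 0.0, -3.1] [-0.0, 0.0, -0.0]
4 [-2.2, 0.0, -2.9] [-0.0, 0.0, -0.0]
5 [-2.3, 0.0, -2.9] [-0.0, 0.0, -0.0]
6 [-2.5, 0.0, -2.7] [-0.0, 0.0, -0.0]
7 [-2.6, 0.0, -2.6] [-0.0, 0.0, -0.0]
0 [-2.7, 0.0, -2.4] [-0.0, 0.0, -0.0]
1 [-2.9, 0.0, -2.3] [-0.0, 0.0, -0.0]
2 [-2.9, 0.0, -2.2] [-0.0, 0.0, -0.0]
3 [-3.1, 0.0, -2.0] [-0.0, 0.0, -0.0]
4 [-3.1, 0.0, -1.9] [-0.0, 0.0, -0.0]
5 [-3.3, 0.0, -1.7] [-0.0, 0.0, -0.0]
6 [-3.3, 0.0, -1.5] [-0.0, 0.0, -0.0]
7 [-3.4, 0.0, -1.4] [-0.0, 0.0, -0.0]
0 [-3.5, 0.0, -1.1] [-0.0, 0.0, -0.0]
1 [-3.5, 0.0, -1.0] [-0.0, 0.0, -0.0]
2 [-3.6, 0.0, -0.9] [-0.0, 0.0, -0.0]
3 [-3.6, 0.0, -0.6] [-0.0, 0.0, -0.0]
4 [-2.9, 0.0, -0.8] [-0.0, 0.0, -0.0]
5 [-4.8, 0.0, -1.3] [-0.0, 0.0, -0.0]
6 [-5.8, 0.0, -1.5] [-0.0, 0.0, -0.0]
7 [-5.8, 0.0, -1.6] [-0.0, 0.0, -0.0]
```

View pics/s3.png

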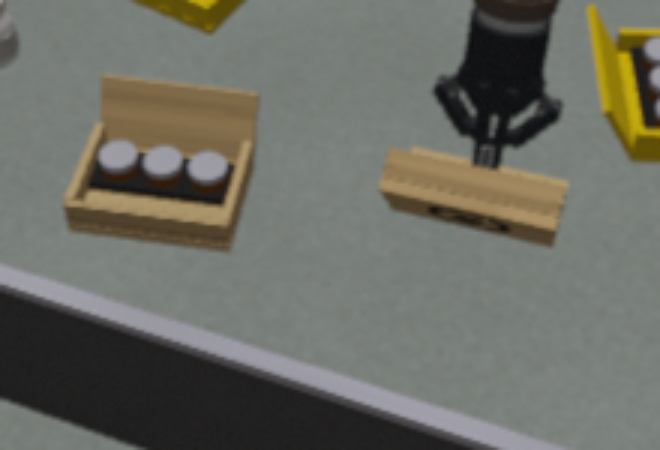

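A black ring with a dot shows on the underside at (470,217): the left crate bears the stamp. Before letting it down I'll check the tip angle numerically.

Run:
```python
from h import *
for th in(45,50,55,58,60):
    t=np.radians(th)
    f=lambda u,v,z:W(LEFT,[(u*np.cos(t)-z*np.sin(t)-.055,v,u*np.sin(t)+z*np.cos(t))])[0]
    q=proj("scene",[f(0,.08,0),f(0,-.08,0),f(.11,.08,0),f(.11,-.08,0),f(.055,0,0),f(.11,.08,.04),f(.11,-.08,.04)])
    print(th,((q-[210,140])*3).round(0).tolist())
```

```text
45 [[550.0, 245.0], [390.0, 207.0], [546.0, 256.0], [369.0, 213.0], [463.0, 230.0], [556.0, 211.0], [379.0, 170.0]]
50 [[550.0, 245.0], [390.0, 207.0], [548.0, 245.0], [371.0, 203.0], [464.0, 225.0], [559.0, 200.0], [382.0, 159.0]]
55 [[550.0, 245.0], [390.0, 207.0], [551.0, 234.0], [374.0, 192.0], [465.0, 220.0], [561.0, 190.0], [385.0, 149.0]]
58 [[550.0, 245.0], [390.0, 207.0], [552.0, 228.0], [376.0, 186.0], [466.0, 217.0], [563.0, 184.0], [387.0, 144.0]]
60 [[550.0, 245.0], [390.0, 207.0], [553.0, 224.0], [377.0, 182.0], [466.0, 215.0], [564.0, 180.0], [388.0, 140.0]]
```

That matches about 56°, and it has been held for over 0.3 s. Letting it down along the same arc.

Request:
play_rows --increments '[{"slide": [-1.3, 0, -3.4], "angular": [0, 0, 0], "claw": -1}, {"slide": [-1.7, 0, -3.4], "angular": [0, 0, 0], "claw": -1}, {"slide": [-1.9, 0, -3.2], "angular": [0, 0, 0], "claw": -1}, {"slide": [-2, 0, -3.1], "angular": [0, 0, 0], "claw": -1}, {"slide": [-2.2, 0, -3], "angular": [0, 0, 0], "claw": -1}, {"slide": [-2.3, 0, -2.9], "angular": [0, 0, 0], "claw": -1}, {"slide": [-2.5, 0, -2.7], "angular": [0, 0, 0], "claw": -1}, {"slide": [-2.6, 0, -2.6], "angular": [0, 0, 0], "claw": -1}]'

```text
time: 6.2
ee_pos: [0.4324, 0.1341, 0.0585]
tcp_rot: [179.9, 15.0, -178.7]
wrist_force: [3.1, -0.4, 2.2]
opening: -0.0002
grasp_force: 1.3
```

Request:
play_rows --increments '[{"slide": [-2.7, 0, -2.5], "angular": [0, 0, 0], "claw": -1}, {"slide": [-2.9, 0, -2.3], "angular": [0, 0, 0], "claw": -1}, {"slide": [-2.9, 0, -2.2], "angular": [0, 0, 0], "claw": -1}, {"slide": [-3.1, 0, -2], "angular": [0, 0, 0], "claw": -1}, {"slide": [-3.1, 0, -1.9], "angular": [0, 0, 0], "claw": -1}, {"slide": [-3.3, 0, -1.7], "angular": [0, 0, 0], "claw": -1}, {"slide": [-3.3, 0, -1.5], "angular": [0, 0, 0], "claw": -1}, {"slide": [-3.4, 0, -1.4], "angular": [0, 0, 0], "claw": -1}]'

```text
time: 7.0
ee_pos: [0.4521, 0.1345, 0.0795]
tcp_rot: [179.9, 15.0, -178.7]
wrist_force: [4.0, 1.0, 0.9]
opening: 0.0002
grasp_force: 1.8
```

Request:
play_rows --increments '[{"slide": [-3.5, 0, -1.1], "angular": [0, 0, 0], "claw": -1}, {"slide": [-3.5, 0, -1.0], "angular": [0, 0, 0], "claw": -1}, {"slide": [-3.6, 0, -0.9], "angular": [0, 0, 0], "claw": -1}, {"slide": [-3.6, 0, -0.8], "angular": [0, 0, 0], "claw": -1}, {"slide": [-3.6, 0, -1], "angular": [0, 0, 0], "claw": -1}, {"slide": [-4.8, 0, -1.3], "angular": [0, 0, 0], "claw": -1}, {"slide": [-5.8, 0, -2], "angular": [0, 0, 0], "claw": -1}, {"slide": [-5.8, 0, -6], "angular": [0, 0, 0], "claw": -1}]'

```text
time: 7.8
ee_pos: [0.4811, 0.1349, 0.1015]
tcp_rot: [179.9, 14.9, -178.7]
wrist_force: [0.6, 0.1, -0.0]
opening: 0.0001
grasp_force: 0.0
```

Run:
```python
from h import *
o=bot.get_obs();print(o["ee_pos"],o["wrist_force"],arc(LEFT,0,0.02)[0])
x=o["ee_pos"];R=orient(LEFT[2],15)
t,T=arc(RIGHT,0,.02)
a=x+[0,0,.06]; b=t+[0,0,.06]
s=plan(line(a,R,3)); s=plan(line(b,T,15,s),s); s=plan(line(t,T,4,s),s)
```

```text
[0.48110464 0.13491836 0.10145688] [ 0.55764749  0.09588337 -0.01886223] [0.48177219 0.13507779 0.0975516 ]
0 [-5.1, 0.0, -19.3] [0.0, -0.0, -0.0]
1 [-5.2, 0.0, -19.4] [0.0, -0.1, -0.0]
2 [-5.2, 0.1, -19.3] [0.1, 0.0, -0.0]
0 [-0.1, -20.6, 0.3] [-0.1, 0.0, -0.5]
1 [0.2, -20.6, 0.3] [-0.2, 0.0, -0.5]
2 [0.3, -20.6, 0.2] [-0.1, 0.0, -0.5]
3 [0.5, -20.5, 0.1] [-0.1, 0.0, -0.5]
4 [0.6, -20.6, 0.1] [-0.2, 0.0, -0.5]
5 [0.9, -20.6, 0.1] [-0.1, 0.0, -0.5]
6 [1.0, -20.6, -0.0] [-0.2, 0.0, -0.5]
7 [1.2, -20.5, -0.1] [-0.1, 0.0, -0.5]
0 [1.4, -20.5, -0.1] [-0.1, 0.0, -0.5]
1 [1.5, -20.6, -0.1] [-0.2, 0.0, -0.5]
2 [1.8, -20.5, -0.2] [-0.1, 0.0, -0.5]
3 [1.9, -20.5, -0.2] [-0.1, 0.0, -0.5]
4 [2.1, -20.5, -0.3] [-0.2, 0.0, -0.6]
5 [2.3, -20.4, -0.4] [-0.1, 0.0, -0.5]
6 [2.5, -20.5, -0.4] [-0.2, 0.0, -0.5]
0 [3.9, 0.0, 14.5] [0.0, 0.0, 0.0]
1 [3.9, 0.0, 14.5] [0.0, 0.0, 0.0]
2 [3.8, 0.0, 14.5] [0.0, 0.0, 0.0]
3 [3.9, 0.0, 14.5] [0.0, 0.0, 0.0]
```

Request:
play_rows --increments '[{"slide": [-5.1, 0, -19.3], "angular": [0, 0, 0], "claw": -1}, {"slide": [-5.2, 0, -19.4], "angular": [0, 0, 0], "claw": -1}, {"slide": [-5.2, 0, -19.3], "angular": [0, 0, 0], "claw": -1}, {"slide": [-0.1, -20.6, 0.3], "angular": [-0.1, 0, -0.5], "claw": -1}, {"slide": [0.2, -20.6, 0.3], "angular": [-0.2, 0, -0.5], "claw": -1}, {"slide": [0.3, -20.6, 0.2], "angular": [-0.1, 0, -0.5], "claw": -1}, {"slide": [0.5, -20.5, 0.1], "angular": [-0.1, 0, -0.5], "claw": -1}, {"slide": [0.6, -20.6, 0.1], "angular": [-0.2, 0, -0.5], "claw": -1}]'

```text
time: 8.6
ee_pos: [0.4843, 0.0313, 0.1608]
tcp_rot: [179.9, 15.0, -176.1]
wrist_force: [-0.6, -0.7, -0.3]
opening: -0.0003
grasp_force: 0.0
```

Request:
play_rows --increments '[{"slide": [0.9, -20.6, 0.1], "angular": [-0.1, 0, -0.5], "claw": -1}, {"slide": [1.0, -20.6, 0], "angular": [-0.2, 0, -0.5], "claw": -1}, {"slide": [1.2, -20.5, -0.1], "angular": [-0.1, 0, -0.5], "claw": -1}, {"slide": [1.4, -20.5, -0.1], "angular": [-0.1, 0, -0.5], "claw": -1}, {"slide": [1.5, -20.6, -0.1], "angular": [-0.2, 0, -0.5], "claw": -1}, {"slide": [1.8, -20.5, -0.2], "angular": [-0.1, 0, -0.5], "claw": -1}, {"slide": [1.9, -20.5, -0.2], "angular": [-0.1, 0, -0.5], "claw": -1}, {"slide": [2.1, -20.5, -0.3], "angular": [-0.2, 0, -0.6], "claw": -1}]'

```text
time: 9.4
ee_pos: [0.4892, -0.1335, 0.1583]
tcp_rot: [179.9, 15.0, -171.8]
wrist_force: [-0.2, -0.1, 0.2]
opening: 0.0002
grasp_force: 0.0
```

Request:
play_rows --increments '[{"slide": [2.3, -20.4, -0.4], "angular": [-0.1, 0, -0.5], "claw": -1}, {"slide": [2.5, -20.5, -0.4], "angular": [-0.2, 0, -0.5], "claw": -1}, {"slide": [3.9, 0, 14.5], "angular": [0, 0, 0], "claw": -1}, {"slide": [3.9, 0, 14.5], "angular": [0, 0, 0], "claw": -1}, {"slide": [3.8, 0, 14.5], "angular": [0, 0, 0], "claw": -1}, {"slide": [3.9, 0, 14.5], "angular": [0, 0, 0], "claw": -1}, {"slide": [0, 0, 0], "angular": [0, 0, 0], "claw": -1}]'

```text
time: 10.1
ee_pos: [0.4891, -0.1723, 0.0942]
tcp_rot: [179.7, 14.8, -170.8]
wrist_force: [-0.1, -0.9, 0.0]
opening: -0.0003
grasp_force: 0.0
```

Run:
```python
from h import *
import cv2
a=bot.camera("top")[:,:,::-1]; cv2.imwrite("pics/t1.png",a)
b=cv2.imread("pics/t0.png")[135:225,225:320].astype(np.float32).mean(2); c=a[135:225,225:320].astype(np.float32).mean(2)
print("shift L",cv2.phaseCorrelate(b,c),abs(b-c).mean())
o=bot.get_obs();print(o["ee_pos"],o["wrist_force"],arc(RIGHT,0,.02)[0])
P=[arc(RIGHT,0,d) for d in(.013,.006,0,-.0015)]+[arc(RIGHT,th,-.0015) for th in np.linspace(0,59,21)[1:]]
plan(P)
```

```text
shift L ((0.053986559316093974, 0.04328081488629465), 0.9358465643944563) 1.5090059
[ 0.48971675 -0.17265157  0.09572871] [ 0.7329748 -0.5735802 -0.5291825] [ 0.49023435 -0.17371945  0.0975516 ]
0 [6.0, -1.1, 0.1] [0.3, -0.1, 0.1]
1 [6.7, -0.0, 1.9] [-0.0, 0.0, -0.0]
2 [5.8, -0.0, 1.5] [-0.0, 0.0, -0.0]
3 [1.5, -0.0, 0.4] [-0.0, 0.0, -0.0]
4 [3.6, -0.0, 0.7] [-0.0, 0.0, -0.0]
5 [3.6, -0.0, 0.9] [-0.0, 0.0, -0.0]
6 [3.6, -0.0, 1.1] [-0.0, 0.0, -0.0]
7 [3.5, -0.0, 1.3] [-0.0, 0.0, -0.0]
0 [3.4, -0.0, 1.5] [-0.0, 0.0, -0.0]
1 [3.3, -0.0, 1.6] [-0.0, 0.0, -0.0]
2 [3.3, -0.0, 1.8] [-0.0, 0.0, -0.0]
3 [3.1, -0.0, 2.0] [-0.0, 0.0, -0.0]
4 [3.1, -0.0, 2.1] [-0.0, 0.0, -0.0]
5 [2.9, -0.0, 2.3] [-0.0, 0.0, -0.0]
6 [2.9, -0.0, 2.4] [-0.0, 0.0, -0.0]
7 [2.6, -0.0, 2.6] [-0.0, 0.0, -0.0]
0 [2.6, -0.0, 2.7] [-0.0, 0.0, -0.0]
1 [2.4, -0.0, 2.9] [-0.0, 0.0, -0.0]
2 [2.3, -0.0, 2.9] [-0.0, 0.0, -0.0]
3 [2.1, -0.0, 3.1] [-0.0, 0.0, -0.0]
4 [1.9, -0.0, 3.2] [-0.0, 0.0, -0.0]
5 [1.8, -0.0, 3.2] [-0.0, 0.0, -0.0]
6 [1.6, -0.0, 3.4] [-0.0, 0.0, -0.0]
7 [1.4, -0.0, 3.4] [-0.0, 0.0, -0.0]
```

The left crate is back where it was, with a shift under 0.1 px. Now tipping the right one.

Request:
play_rows --increments '[{"slide": [6, -1.1, 0.1], "angular": [0.3, -0.1, 0.1], "claw": -1}, {"slide": [6.7, 0, 1.9], "angular": [0, 0, 0], "claw": -1}, {"slide": [5.8, 0, 1.5], "angular": [0, 0, 0], "claw": -1}, {"slide": [1.5, 0, 0.4], "angular": [0, 0, 0], "claw": -1}, {"slide": [3.6, 0, 0.7], "angular": [0, 0, 0], "claw": -1}, {"slide": [3.6, 0, 0.9], "angular": [0, 0, 0], "claw": -1}, {"slide": [3.6, 0, 1.1], "angular": [0, 0, 0], "claw": -1}, {"slide": [3.5, 0, 1.3], "angular": [0, 0, 0], "claw": -1}]'

```text
time: 10.95
ee_pos: [0.4598, -0.1798, 0.081]
tcp_rot: [-179.9, 15.1, -170.9]
wrist_force: [0.6, 0.3, 6.0]
opening: 0.0002
grasp_force: 2.1
```

Request:
play_rows --increments '[{"slide": [3.4, 0, 1.5], "angular": [0, 0, 0], "claw": -1}, {"slide": [3.3, 0, 1.6], "angular": [0, 0, 0], "claw": -1}, {"slide": [3.3, 0, 1.8], "angular": [0, 0, 0], "claw": -1}, {"slide": [3.1, 0, 2], "angular": [0, 0, 0], "claw": -1}, {"slide": [3.1, 0, 2.1], "angular": [0, 0, 0], "claw": -1}, {"slide": [2.9, 0, 2.3], "angular": [0, 0, 0], "claw": -1}, {"slide": [2.9, 0, 2.4], "angular": [0, 0, 0], "claw": -1}, {"slide": [2.6, 0, 2.6], "angular": [0, 0, 0], "claw": -1}]'

```text
time: 11.75
ee_pos: [0.4404, -0.1828, 0.0582]
tcp_rot: [-179.9, 15.1, -170.9]
wrist_force: [-1.4, -1.6, 4.2]
opening: -0.0001
grasp_force: 1.6
```

Request:
play_rows --increments '[{"slide": [2.6, 0, 2.7], "angular": [0, 0, 0], "claw": -1}, {"slide": [2.4, 0, 2.9], "angular": [0, 0, 0], "claw": -1}, {"slide": [2.3, 0, 2.9], "angular": [0, 0, 0], "claw": -1}, {"slide": [2.1, 0, 3.1], "angular": [0, 0, 0], "claw": -1}, {"slide": [1.9, 0, 3.2], "angular": [0, 0, 0], "claw": -1}, {"slide": [1.8, 0, 3.2], "angular": [0, 0, 0], "claw": -1}, {"slide": [1.6, 0, 3.4], "angular": [0, 0, 0], "claw": -1}, {"slide": [1.4, 0, 3.4], "angular": [0, 0, 0], "claw": -1}]'

```text
time: 12.55
ee_pos: [0.4315, -0.184, 0.0299]
tcp_rot: [-179.9, 15.1, -170.9]
wrist_force: [-1.0, -0.8, 2.1]
opening: -0.0
grasp_force: 0.7
```

Request:
play_rows --increments '[{"slide": [0, 0, 0], "angular": [0, 0, 0], "claw": -1}, {"slide": [0, 0, 0], "angular": [0, 0, 0], "claw": -1}, {"slide": [0, 0, 0], "angular": [0, 0, 0], "claw": -1}]'

```text
time: 12.85
ee_pos: [0.4318, -0.184, 0.0305]
tcp_rot: [-179.9, 15.1, -170.9]
wrist_force: [-1.4, 0.3, 0.9]
opening: 0.0
grasp_force: 0.7
```

Run:
```python
from h import *
import cv2
a=bot.camera("scene")[:,:,::-1][140:290,210:430]
cv2.imwrite("pics/s4.png",cv2.resize(a,None,fx=3,fy=3))
o=bot.get_obs();print(o["ee_pos"],o["wrist_force"],arc(RIGHT,59,-.0015)[0])
P=[arc(RIGHT,th,-.001) for th in np.linspace(58,0,21)[1:]]+[arc(RIGHT,0,d) for d in(.003,.008,.014,.02)]
plan(P)
for th in(45,50,55,60):
    t=np.radians(th)
    f=lambda u,v,z:W(RIGHT,[(u*np.cos(t)-z*np.sin(t)-.055,v,u*np.sin(t)+z*np.cos(t))])[0]
    print(th,((proj("scene",[f(.11,.08,.04),f(.11,-.08,.04),f(.11,.08,0),f(.11,-.08,0)])-[210,140])*3).round(0).tolist())
```

```text
[ 0.43182862 -0.18407233  0.03056083] [-1.36053731  0.77202026  1.53873583] [ 0.43087921 -0.18329207  0.0289541 ]
0 [-0.9, 0.9, -3.7] [-0.1, 0.1, -0.1]
1 [-1.7, 0.0, -3.2] [-0.0, 0.0, 0.0]
2 [-1.8, 0.0, -3.2] [-0.0, 0.0, 0.0]
3 [-2.0, 0.0, -3.1] [-0.0, 0.0, 0.0]
4 [-2.1, 0.0, -2.9] [-0.0, 0.0, 0.0]
5 [-2.3, -0.0, -2.9] [-0.0, 0.0, 0.0]
6 [-2.4, -0.0, -2.8] [-0.0, 0.0, 0.0]
7 [-2.6, -0.0, -2.6] [-0.0, 0.0, 0.0]
0 [-2.6, -0.0, -2.5] [-0.0, 0.0, 0.0]
1 [-2.9, -0.0, -2.3] [-0.0, 0.0, 0.0]
2 [-2.9, -0.0, -2.2] [-0.0, 0.0, 0.0]
3 [-3.0, -0.0, -2.1] [-0.0, 0.0, 0.0]
4 [-3.1, -0.0, -1.9] [-0.0, 0.0, 0.0]
5 [-3.3, -0.0, -1.7] [-0.0, 0.0, 0.0]
6 [-3.3, -0.0, -1.6] [-0.0, 0.0, 0.0]
7 [-3.4, -0.0, -1.4] [-0.0, 0.0, 0.0]
0 [-3.4, -0.0, -1.2] [-0.0, 0.0, 0.0]
1 [-3.5, -0.0, -1.0] [-0.0, 0.0, 0.0]
2 [-3.6, -0.0, -0.9] [-0.0, 0.0, 0.0]
3 [-3.6, -0.0, -0.7] [-0.0, 0.0, 0.0]
4 [-3.8, -0.0, -1.0] [-0.0, 0.0, 0.0]
5 [-4.9, -0.1, -1.3] [-0.0, 0.0, 0.0]
6 [-5.8, 0.0, -1.6] [-0.0, 0.0, 0.0]
7 [-5.8, 0.0, -1.5] [-0.0, 0.0, 0.0]
45 [[234.0, 127.0], [68.0, 107.0], [229.0, 170.0], [64.0, 149.0]]
50 [[236.0, 117.0], [71.0, 97.0], [230.0, 160.0], [65.0, 139.0]]
55 [[238.0, 108.0], [74.0, 87.0], [232.0, 150.0], [67.0, 129.0]]
60 [[241.0, 99.0], [76.0, 79.0], [234.0, 140.0], [68.0, 119.0]]
```

View pics/s4.png

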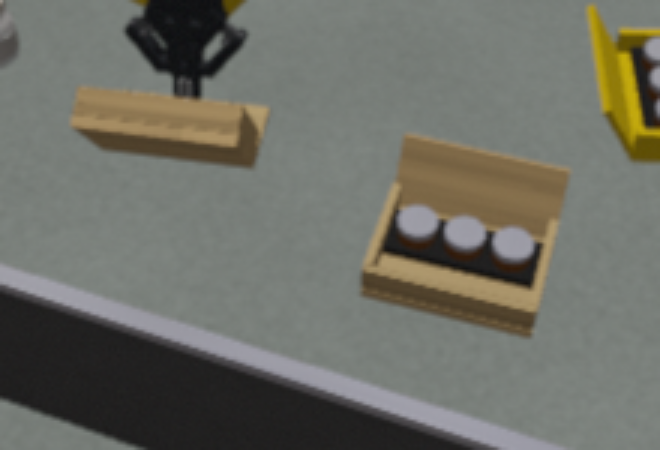

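The right crate stands at about 55° with a bare underside (150,145), and the left crate is flat. So the left one carries the stamp. Letting the right one down.

Request:
play_rows --increments '[{"slide": [-1.0, 0, -3.2], "angular": [0, 0, 0], "claw": -1}, {"slide": [-1.7, 0, -3.2], "angular": [0, 0, 0], "claw": -1}, {"slide": [-1.8, 0, -3.2], "angular": [0, 0, 0], "claw": -1}, {"slide": [-2, 0, -3.1], "angular": [0, 0, 0], "claw": -1}, {"slide": [-2.1, 0, -2.9], "angular": [0, 0, 0], "claw": -1}, {"slide": [-2.3, 0, -2.9], "angular": [0, 0, 0], "claw": -1}, {"slide": [-2.4, 0, -2.8], "angular": [0, 0, 0], "claw": -1}, {"slide": [-2.6, 0, -2.6], "angular": [0, 0, 0], "claw": -1}]'

```text
time: 13.7
ee_pos: [0.4411, -0.1827, 0.0581]
tcp_rot: [-179.9, 15.2, -170.9]
wrist_force: [2.8, 1.9, 1.3]
opening: -0.0
grasp_force: 1.4
```

Request:
play_rows --increments '[{"slide": [-2.6, 0, -2.5], "angular": [0, 0, 0], "claw": -1}, {"slide": [-2.9, 0, -2.3], "angular": [0, 0, 0], "claw": -1}, {"slide": [-2.9, 0, -2.2], "angular": [0, 0, 0], "claw": -1}, {"slide": [-3, 0, -2.1], "angular": [0, 0, 0], "claw": -1}, {"slide": [-3.1, 0, -1.9], "angular": [0, 0, 0], "claw": -1}, {"slide": [-3.3, 0, -1.7], "angular": [0, 0, 0], "claw": -1}, {"slide": [-3.3, 0, -1.6], "angular": [0, 0, 0], "claw": -1}, {"slide": [-3.4, 0, -1.4], "angular": [0, 0, 0], "claw": -1}]'

```text
time: 14.5
ee_pos: [0.4603, -0.1795, 0.0794]
tcp_rot: [-179.9, 15.1, -170.9]
wrist_force: [3.6, 1.5, 1.6]
opening: 0.0001
grasp_force: 1.9
```

Request:
play_rows --increments '[{"slide": [-3.4, 0, -1.2], "angular": [0, 0, 0], "claw": -1}, {"slide": [-3.5, 0, -1.0], "angular": [0, 0, 0], "claw": -1}, {"slide": [-3.6, 0, -0.9], "angular": [0, 0, 0], "claw": -1}, {"slide": [-3.6, 0, -0.7], "angular": [0, 0, 0], "claw": -1}, {"slide": [-3.8, 0, -1], "angular": [0, 0, 0], "claw": -1}, {"slide": [-4.9, 0, -1.3], "angular": [0, 0, 0], "claw": -1}, {"slide": [-5.8, 0, -2], "angular": [0, 0, 0], "claw": -1}, {"slide": [-5.8, 0, -6], "angular": [0, 0, 0], "claw": -1}]'

```text
time: 15.3
ee_pos: [0.489, -0.1746, 0.1013]
tcp_rot: [-179.9, 15.0, -170.9]
wrist_force: [1.0, -0.8, -0.1]
opening: -0.0004
grasp_force: 0.0
```

Run:
```python
from h import *
import cv2
print(bot.tcp_to_tips)
o=bot.get_obs();x=o["ee_pos"]; R=orient(RIGHT[2],15)
T=orient(LEFT[2],0); g=W(LEFT,[(.029,0,.13)])[0]
s=plan(line(x+[0.0,0,.05],R,3)); s=plan(line(g,T,16,s),s); print(s[0])
```

```text
0.019
0 [-4.3, -0.0, -16.1] [-0.0, 0.0, -0.0]
1 [-4.3, -0.0, -16.1] [-0.1, 0.0, -0.1]
2 [-4.4, -0.0, -16.1] [0.0, 0.0, 0.0]
0 [-7.6, 18.4, 3.4] [0.1, 0.9, 0.5]
1 [-7.5, 18.5, 3.3] [0.0, 1.0, 0.5]
2 [-7.3, 18.5, 3.1] [0.1, 0.9, 0.5]
3 [-7.3, 18.7, 3.0] [0.1, 1.0, 0.5]
4 [-7.1, 18.6, 2.8] [0.0, 0.9, 0.4]
5 [-7.1, 18.8, 2.8] [0.1, 0.9, 0.5]
6 [-6.9, 18.8, 2.5] [0.1, 1.0, 0.5]
7 [-6.9, 18.8, 2.5] [0.0, 0.9, 0.5]
0 [-6.7, 19.0, 2.3] [0.1, 0.9, 0.5]
1 [-6.5, 18.9, 2.1] [0.0, 1.0, 0.5]
2 [-6.4, 19.1, 2.1] [0.1, 0.9, 0.5]
3 [-6.3, 19.1, 1.9] [0.1, 1.0, 0.5]
4 [-6.2, 19.1, 1.8] [0.0, 0.9, 0.4]
5 [-6.1, 19.2, 1.7] [0.1, 0.9, 0.5]
6 [-5.9, 19.3, 1.6] [0.1, 1.0, 0.5]
7 [-5.7, 19.3, 1.4] [0.0, 0.9, 0.5]
[0.57174806 0.13717192 0.13003144]
```

Request:
play_rows --increments '[{"slide": [-4.3, 0, -16.1], "angular": [0, 0, 0], "claw": -1}, {"slide": [-4.3, 0, -16.1], "angular": [0, 0, 0], "claw": -1}, {"slide": [-4.4, 0, -16.1], "angular": [0, 0, 0], "claw": -1}, {"slide": [-7.6, 18.4, 3.4], "angular": [0.1, 0.9, 0.5], "claw": 0}, {"slide": [-7.5, 18.5, 3.3], "angular": [0, 1, 0.5], "claw": 0}, {"slide": [-7.3, 18.5, 3.1], "angular": [0.1, 0.9, 0.5], "claw": 0}, {"slide": [-7.3, 18.7, 3], "angular": [0.1, 1, 0.5], "claw": 0}, {"slide": [-7.1, 18.6, 2.8], "angular": [0, 0.9, 0.4], "claw": 0}]'

```text
time: 16.1
ee_pos: [0.5154, -0.0766, 0.1454]
tcp_rot: [179.9, 10.4, -173.4]
wrist_force: [1.3, -0.1, 0.5]
opening: 0.043
grasp_force: 0.0
```

Request:
play_rows --increments '[{"slide": [-7.1, 18.8, 2.8], "angular": [0.1, 0.9, 0.5], "claw": 0}, {"slide": [-6.9, 18.8, 2.5], "angular": [0.1, 1, 0.5], "claw": 0}, {"slide": [-6.9, 18.8, 2.5], "angular": [0, 0.9, 0.5], "claw": 0}, {"slide": [-6.7, 19, 2.3], "angular": [0.1, 0.9, 0.5], "claw": 0}, {"slide": [-6.5, 18.9, 2.1], "angular": [0, 1, 0.5], "claw": 0}, {"slide": [-6.4, 19.1, 2.1], "angular": [0.1, 0.9, 0.5], "claw": 0}, {"slide": [-6.3, 19.1, 1.9], "angular": [0.1, 1, 0.5], "claw": 0}, {"slide": [-6.2, 19.1, 1.8], "angular": [0, 0.9, 0.4], "claw": 0}]'

```text
time: 16.9
ee_pos: [0.5572, 0.0793, 0.1345]
tcp_rot: [179.9, 2.9, -177.3]
wrist_force: [0.6, 0.4, -0.1]
opening: 0.0425
grasp_force: 0.0
```

Request:
play_rows --increments '[{"slide": [-6.1, 19.2, 1.7], "angular": [0.1, 0.9, 0.5], "claw": 0}, {"slide": [-5.9, 19.3, 1.6], "angular": [0.1, 1, 0.5], "claw": 0}, {"slide": [-5.7, 19.3, 1.4], "angular": [0, 0.9, 0.5], "claw": 0}, {"slide": [0, 0, 0], "angular": [0, 0, 0], "claw": 0}, {"slide": [0, 0, 0], "angular": [0, 0, 0], "claw": 0}]'

```text
time: 17.4
ee_pos: [0.5725, 0.137, 0.13]
tcp_rot: [-179.9, 0.1, -178.7]
wrist_force: [-0.6, 0.7, 0.5]
opening: 0.043
grasp_force: 0.0
```

Run:
```python
from h import *
import cv2
o=bot.get_obs();print(o["ee_pos"],o["tcp_rot"],o["opening"])
i=bot.camera_info("wrist"); a=bot.camera("wrist")[:,:,::-1].copy()
C=[(.055,.08,.04),(.055,-.08,.04),(.047,.072,.04),(.047,-.072,.04),(-.088,.08,.073),(-.088,-.08,.073),(.011,.072,.008),(.011,-.072,.008)]
for q in proj("wrist",W(LEFT,C),i): cv2.circle(a,tuple(int(round(v)) for v in q),2,(0,0,255),-1)
cv2.imwrite("pics/w2.png",a)
T=orient(LEFT[2],0); plan(line(W(LEFT,[(.029,0,.034)])[0],T,8))
```

```text
[0.57252428 0.13701689 0.12997099] [-1.79907232e+02  7.87418202e-02 -1.78721607e+02] 0.04296801571702913
0 [0.1, 0.1, 12.0] [-0.0, 0.0, -0.0]
1 [0.1, 0.1, 12.0] [-0.0, 0.0, -0.0]
2 [0.1, 0.1, 12.1] [-0.0, 0.0, -0.0]
3 [0.1, 0.1, 12.0] [-0.0, 0.0, -0.0]
4 [0.1, 0.1, 12.0] [-0.1, 0.1, -0.1]
5 [0.1, 0.1, 12.0] [0.0, -0.0, 0.0]
6 [0.0, 0.0, 12.0] [0.0, -0.0, 0.0]
7 [0.1, 0.1, 12.0] [0.0, -0.0, 0.0]
```

View pics/w2.png

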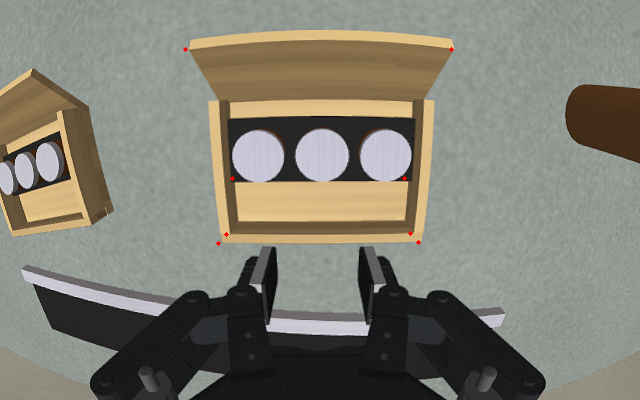

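The left crate sits where predicted, within about 3 mm: far corners (220,243) and (424,243), gap floor around (322,202). The right crate is flat at the left of the view. Descending into the gap.

Request:
play_rows --increments '[{"slide": [0.2, 0.2, 12], "angular": [0, 0, 0], "claw": 0}, {"slide": [0.2, 0.2, 12], "angular": [0, 0, 0], "claw": 0}, {"slide": [0.2, 0.2, 12], "angular": [0, 0, 0], "claw": 0}, {"slide": [0.2, 0.2, 12], "angular": [0, 0, 0], "claw": 0}, {"slide": [0.2, 0.2, 12], "angular": [0, 0, 0], "claw": 0}, {"slide": [0.2, 0.2, 12], "angular": [0, 0, 0], "claw": 0}, {"slide": [0.2, 0.2, 12], "angular": [0, 0, 0], "claw": 0}, {"slide": [0.2, 0.2, 12], "angular": [0, 0, 0], "claw": 0}]'

```text
time: 18.25
ee_pos: [0.571, 0.1383, 0.0331]
tcp_rot: [-179.9, 0.1, -178.8]
wrist_force: [-0.2, -0.5, -0.7]
opening: 0.0425
grasp_force: 0.0
```

Run:
```python
from h import *
o=bot.get_obs();print(o["ee_pos"],o["wrist_force"])
# final: rail face at x=.699 (yaw -.0365, origin y .0345), centre of pads 19 mm behind
yr=-.0365; T=orient(yr,0); x=o["ee_pos"]
y=x[1]+.0; xf=.699-np.tan(yr)*(y-.0345)-.019
print("pad centre x when flush",xf)
plan(line(np.array([xf-.008,y,x[2]]),T,16))
```

```text
[0.5709892  0.13833066 0.03308356] [-0.17549642 -0.51501343 -0.65053995]
pad centre x when flush 0.6837915031149211
0 [-6.5, -0.1, 0.0] [-0.0, 0.0, 0.2]
1 [-6.6, -0.2, 0.0] [-0.0, 0.0, 0.2]
2 [-6.5, -0.1, 0.0] [-0.0, 0.0, 0.2]
3 [-6.6, -0.0, 0.0] [-0.0, 0.0, 0.2]
4 [-6.5, -0.1, 0.1] [-0.0, 0.0, 0.2]
5 [-6.6, 0.0, -0.0] [-0.0, 0.0, 0.2]
6 [-6.5, -0.0, -0.0] [-0.0, 0.0, 0.3]
7 [-6.6, 0.0, -0.0] [-0.0, 0.1, 0.2]
0 [-6.5, 0.1, -0.0] [-0.0, -0.0, 0.2]
1 [-6.6, 0.1, -0.0] [-0.0, -0.0, 0.2]
2 [-6.5, 0.1, -0.0] [-0.0, -0.0, 0.2]
3 [-6.6, 0.1, -0.0] [-0.0, -0.0, 0.2]
4 [-6.5, 0.1, -0.0] [-0.1, -0.0, 0.2]
5 [-6.6, 0.2, 0.0] [0.0, -0.0, 0.2]
6 [-6.5, 0.2, 0.0] [0.0, 0.0, 0.2]
7 [-6.6, 0.2, 0.0] [0.0, 0.0, 0.2]
```

Request:
play_rows --increments '[{"slide": [-4, 0, 0], "angular": [0, 0, 0.2], "claw": 0}, {"slide": [-4, 0, 0], "angular": [0, 0, 0.2], "claw": 0}, {"slide": [-5, 0, 0], "angular": [0, 0, 0.2], "claw": 0}, {"slide": [-6, 0, 0], "angular": [0, 0, 0.2], "claw": 0}, {"slide": [-6, 0, 0], "angular": [0, 0, 0.2], "claw": 0}, {"slide": [-6.5, 0, 0], "angular": [0, 0, 0.2], "claw": 0}, {"slide": [-6.5, 0, 0], "angular": [0, 0, 0.3], "claw": 0}, {"slide": [-6.5, 0, 0], "angular": [0, 0, 0.2], "claw": 0}]'

```text
time: 19.05
ee_pos: [0.616, 0.1387, 0.0344]
tcp_rot: [-179.9, 0.1, 179.5]
wrist_force: [-6.1, -0.1, 1.3]
opening: 0.0431
grasp_force: 2.7
```

Request:
play_rows --increments '[{"slide": [-6.5, 0.1, 0], "angular": [0, 0, 0.2], "claw": 0}, {"slide": [-6.5, 0.1, 0], "angular": [0, 0, 0.2], "claw": 0}, {"slide": [-6.5, 0.1, 0], "angular": [0, 0, 0.2], "claw": 0}, {"slide": [-6.5, 0.1, 0], "angular": [0, 0, 0.2], "claw": 0}, {"slide": [-6.5, 0.1, 0], "angular": [0, 0, 0.2], "claw": 0}, {"slide": [-6.5, 0.1, 0], "angular": [0, 0, 0.2], "claw": 0}, {"slide": [-6, 0.1, 0], "angular": [0, 0, 0.2], "claw": 0}, {"slide": [-6, 0.1, 0], "angular": [0, 0, 0.2], "claw": 0}]'

```text
time: 19.85
ee_pos: [0.667, 0.1384, 0.0344]
tcp_rot: [-179.9, 0.1, 177.9]
wrist_force: [-5.4, 0.4, 0.6]
opening: 0.0425
grasp_force: 2.7
```

Run:
```python
from h import *
import cv2
o=bot.get_obs();print(o["ee_pos"],o["tcp_rot"],o["wrist_force"])
a=bot.camera("top")[:,:,::-1][90:220,230:430]
cv2.imwrite("pics/t2.png",cv2.resize(a,None,fx=4,fy=4,interpolation=cv2.INTER_CUBIC))
```

```text
[0.66698323 0.13838982 0.03438878] [-1.79942080e+02  9.63177031e-02  1.77905534e+02] [-5.36729477  0.38321998  0.6182645 ]
```

Request:
play_rows --increments '[{"slide": [-4, 0.1, 0], "angular": [0, 0, 0], "claw": 0}, {"slide": [-4, 0.1, 0], "angular": [0, 0, 0], "claw": 0}, {"slide": [-3, 0.1, 0], "angular": [0, 0, 0], "claw": 0}]'

```text
time: 20.2
ee_pos: [0.6777, 0.1383, 0.0344]
tcp_rot: [-179.9, 0.1, 177.9]
wrist_force: [-4.4, 0.3, 0.5]
opening: 0.0429
grasp_force: 2.7
```

Request:
play_rows --increments '[{"slide": [-1.5, 0, 0], "angular": [0, 0, 0], "claw": 0}, {"slide": [-1, 0, 0], "angular": [0, 0, 0], "claw": 0}]'

```text
time: 20.4
ee_pos: [0.6797, 0.1382, 0.0344]
tcp_rot: [-179.9, 0.0, 177.9]
wrist_force: [-10.5, 0.1, 4.5]
opening: 0.0427
grasp_force: 5.3
```

Request:
play_rows --increments '[{"slide": [-1, 0, 0], "angular": [0, 0, 0], "claw": 0}, {"slide": [-1, 0, 0], "angular": [0, 0, 0], "claw": 0}]'

```text
time: 20.6
ee_pos: [0.6798, 0.1382, 0.0344]
tcp_rot: [-179.9, -0.2, 178.0]
wrist_force: [-20.4, -0.1, 10.6]
opening: 0.0428
grasp_force: 10.5
```

The force rose to 20 N with no further motion, so the crate is on the rail. Backing off and rising out.

Request:
play_rows --increments '[{"slide": [2, 0, 0], "angular": [0, 0, 0], "claw": 0}, {"slide": [4, 0, 0], "angular": [0, 0, 0], "claw": 0}, {"slide": [3, 0, 0], "angular": [0, 0, 0], "claw": 0}, {"slide": [0, 0, -12], "angular": [0, 0, 0], "claw": 0}, {"slide": [0, 0, -20], "angular": [0, 0, 0], "claw": 0}, {"slide": [0, 0, -30], "angular": [0, 0, 0], "claw": 0}, {"slide": [0, 0, -30], "angular": [0, 0, 0], "claw": 0}, {"slide": [0, 0, -30], "angular": [0, 0, 0], "claw": 0}]'

```text
time: 21.4
ee_pos: [0.6731, 0.1385, 0.1588]
tcp_rot: [-180.0, 0.2, 177.9]
wrist_force: [0.1, 0.3, 0.2]
opening: 0.0426
grasp_force: 0.0
```

Request:
play_rows --increments '[{"slide": [30, -20, -20], "angular": [0, 0, 0], "claw": 0}, {"slide": [30, -20, -20], "angular": [0, 0, 0], "claw": 0}, {"slide": [30, -20, -10], "angular": [0, 0, 0], "claw": 0}, {"slide": [30, -20, 0], "angular": [0, 0, 0], "claw": 0}, {"slide": [30, -20, 0], "angular": [0, 0, 0], "claw": 0}, {"slide": [30, -20, 0], "angular": [0, 0, 0], "claw": 0}, {"slide": [30, -20, 0], "angular": [0, 0, 0], "claw": 0}, {"slide": [0, 0, 0], "angular": [0, 0, 0], "claw": 0}]'

```text
time: 22.2
ee_pos: [0.4555, 0.0048, 0.2081]
tcp_rot: [-179.9, 0.3, 177.8]
wrist_force: [1.6, 0.9, 0.9]
opening: 0.0428
grasp_force: 0.0
```

Run:
```python
from h import *
import cv2
o=bot.get_obs();print(o["ee_pos"],o["wrist_force"])
a=bot.camera("top")[:,:,::-1]; cv2.imwrite("pics/t3f.png",a)
cv2.imwrite("pics/t3.png",cv2.resize(a[90:220,230:430],None,fx=4,fy=4,interpolation=cv2.INTER_CUBIC))
```

```text
[0.45550858 0.00483236 0.20809823] [1.61923639 0.91892375 0.9160768 ]
```

View pics/t3.png

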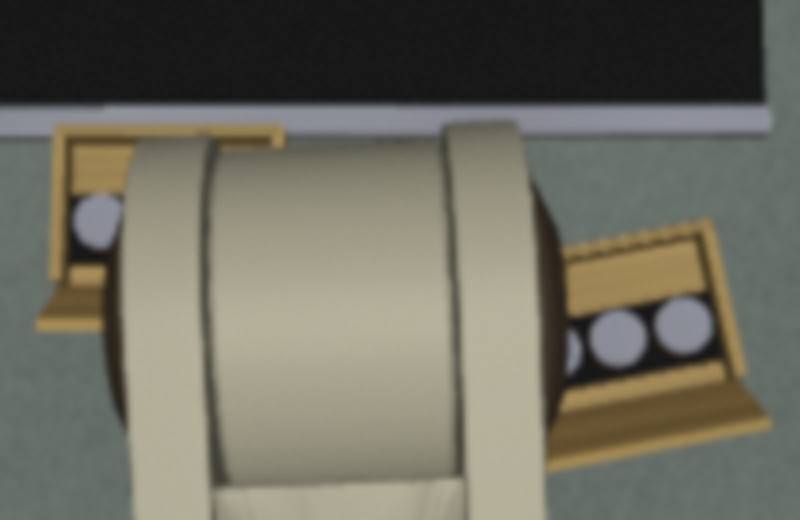

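Run:
```python
from h import *
c=lambda P:[(230+u/4,90+v/4) for u,v in P]
p,r=fit("top",[(.055,.08,.04),(.055,-.08,.04),(-.095,.08,.069)],c([(56,127),(284,125),(38,330)]),[.6,.1,0]);print(p,r.round(1).tolist())
# rail near top edge / foot under same camera rows (crop 123 top edge? foot 135)
for z in(0,.015):
    q,_=fit("top",[(-.01,.32,z),(-.01,-.32,z)],[(198,123.7),(422.7,123.7)],[.7,0,0])
    d=W(p,[(.055,0,0)])[0][:2]-q[:2]; n=np.array([np.cos(q[2]),np.sin(q[2])]); print("far x in rail",d@n,"dyaw",p[2]-q[2],q)
```

```text
[ 0.64152186  0.13805233 -0.03889924] [[-0.3, -0.5], [0.3, 0.0], [0.0, 0.5]]
far x in rail -0.015209113099036692 dyaw -0.0010816871820119658 [ 0.70786272  0.03448708 -0.03781755]
far x in rail -0.010779756683235641 dyaw -0.0009228034434980437 [ 0.70339414  0.03396105 -0.03797643]
```

The far side is flush against the rail and parallel within 0.1°, the right crate hasn't moved, and the arm is clear. Handing in.

```bash
python3 -c "
from workcell import bot
print(bot.job_done())"
```

```text
the job is handed in; nothing more can be done
None
```

I tipped both crates and let them down gently, found the stamp under the left one, and pushed that crate flush against the rail. The right crate is still in its place, the arm is clear, and the job is handed in (no verdict came back).

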